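# Present the offset bracket level above its jig on a lifting spatula

### The arm

A 7-joint arm with a two-finger parallel gripper is mounted at the origin on a cart in front of the work surface, level with it; the furniture and walls round the work are solid. World frame = base frame: x ahead of the robot, y to its left, z up, the work surface at z = 0. Lengths are in m, angles in rad, forces in N, time in s.
With the tool pointing down it reaches from about 0.425 to 0.925 m from the base axis. Payload 6.8 kg.
Tool frame: the origin (TCP) lies on the mounting face of the last link; the fingertips stand 173 mm ahead of it and the grasp point (between the pads) lies 155 mm ahead of it; z points along the fingers, y is the line along which they close (so a half turn about z gives the same grasp; the last joint's range is limited). The gripper opens to 85 mm and grips with 20 to 120 N. Pads are 22 mm wide; open, the fingers measure 114 mm over their backs; the gripper's body (76 mm by 85 mm) begins 54 mm behind the grasp point. The pads swing forward as they close: fully open they stand 13 mm farther back than shut.
Start: joints at [1.034, 0.477, 0.022, 1.555, -0.011, 1.109, -0.083], TCP at [0.281, -0.614, 0.405] pointing down, gripper open.
Joint ranges: [-2.96, 2.96], [-0.34, 2.1], [-1.41, 1.46], [0.24, 2.44], [-1.37, 4.51], [0.17, 1.92], [-2.96, 2.96]. Speed limits (rad/s): [2.39, 2.39, 3.14, 3.14, 3.14, 3.14, 3.14].

### API

Orientations are given as a unit quaternion [w, x, y, z].
In Python, from station import bot gives the robot as it stands. The module is installed in compiled form; this text tells all that it offers.
- The arm moves only by the shell command python3 -m pendant 'ROWS' [FORCE]. ROWS is JSON, a list of rows, each a list of 5 numbers: the finger opening in m, from 0 to 0.0854, then the shift along the tool's x, y, z in m, then the turn about the tool's z in degrees. In form: [[jaw, x, y, z, yaw], ...]. A call has 1 to 12 rows; each row shifts and turns the commanded pose from where the row before left it, along the tool's axes as they then stand; what a row does not reach is not made up. A row lasts 1/12 s, in which the tool goes at most 41.7 mm and 7.16 degrees, less where a joint would pass 70% of its speed; a pose out of reach is approached as far as the arm can. A call with a gripper value outside its range is refused whole. The fingers move at their own pace and stop on an object; FORCE is the grip in N (left out, the last holds). Time passes only in rows, so rows that do not move let the fingers close. It gives the time, the measured TCP pose, the force, the opening and the grip force at its end, in the units of the state.
- bot.get_obs(): the state, without advancing time (a new reading comes with each control period).
- bot.read_camera(name): name is "scene" or "top"; returns (picture, depth): 480x640x3 uint8, blue, green, red; 480x640 float32, m along the optical axis (not along the pixel's ray), 0 where there is no reading.
- bot.camera_model(name): a dict with "intrinsics" (3x3 intrinsics, pixels), "R" (3x3) and "t" (3): a world point X has camera coordinates R X + t. Camera axes: x right, y down, z forward; pixel columns grow to the right and rows downward; lengths in m; the calibration is good to about 2 mm. A picture is of the moment at which its call begins. camera_model takes no time and is no camera call.
- bot.hand_in(): hands the job in; it is judged then, once.
Trained networks look in the newest picture that a camera, given by its name, has taken for a name from the list of things; names that differ only in an ending like _2 or _b are one class to them, and where a whole thing is asked for, a point or a joint stands for the part that bears it (a point fixed in the world has none). Each returns a list of dicts, best first, with "score" (0 to 1); they miss things now and then, are a little off and sometimes report something else, mostly with a low value. They report only what shows in the picture. A call takes as long as a camera call. They do not tell look-alikes from the thing itself.
- bot.boxes_of(name, camera): "at" ([column, row] in pixels, amid what is visible of it).
- bot.trace(name, camera): "mask" (480x640 bool, what is visible of it) and "at" ([column, row] in pixels, amid what is visible of it).
- bot.pinpoint(name, camera): "at" ([column, row] in pixels: a listed point, or the origin of a listed thing).
The state is a dict: "t": time; "q": joint angles; "joint_vel": joint speeds; "joint_torque": joint torques, N m; "eef_pos": TCP position; "tool_rot": TCP orientation; "contact_force": force on the tool from outside, world axes, zero at the start; "torque": the same for the moment, N m; "gripper_width": opening from 0.0 (shut) to 1.0 (fully open); "grasp_force": force on a finger pad.
Only numpy, scipy, OpenCV 4.12 (cv2) and the standard library are available. Lean on these libraries where they do the work, as an engineer would, in place of code of your own. Each camera call takes 0.05 s, during which the arm holds its last target. There are 200 camera calls.

### The job

The cast bracket on the drying rack has been degreased, so the gripper must not touch it. Take the lifting spatula by its rubber grip, slide its blade between the rack's rails and under the bracket's balance point, which lies nearer the heavy boss than the middle, and lift the bracket level off the rack. Finish while still holding it on the spatula, level and still, with the boss's bore straight over the jig's thick post and the small eye straight over its thin pin, about three to four centimetres clear above the thick post; do not tip or drop the bracket, and leave the other things on the bench where they are.

Things in the scene. Friction and masses are not known exactly. Their poses are not given: they have to be found in the camera images.
- lifter: Steel lifting spatula, 247 mm long, 36 mm wide, 50 mm high, 0.5 kg, flat on the bench. Origin: underside, below the grip; x along it to the blade, y across, z up. Flat blade x = 99 to 161 mm, 36 mm wide, 4 mm thick, flush with the underside; upright grip rib at the origin; spine 14 mm wide, 10 mm high; dark heavy heel 36 x 36 x 26 mm centred at x = -68 mm.
- lifter_grip (a point): Middle of the black rubber grip on the rib (12 mm thick along y, 50 mm long along x, top 50 mm above the underside), 32 mm above the spatula's underside; close the fingers along the spatula's y. Held here the spatula is heel-heavy when empty and blade-heavy when loaded: grip it firmly.
- blade_mid (a point): Centre of the blade's upper face, 130 mm ahead of the grip (along the spatula's x), 4 mm above its underside.
- bracket: Cast aluminium bracket, 182 x 44 mm, about 0.2 kg, flat underneath, lying across the rack's rails. Origin: underside; y along it, z up. Heavy round boss (44 mm diameter, 34 mm high, 18 mm bore) at y = 66 mm; web 26 mm wide, 8 mm thick, with a rib to 17 mm high; small flat eye (28 mm diameter, 8 mm thick, 12 mm hole) at y = -80 mm. The gripper must not touch it.
- bracket_balance (a point): The bracket's balance point, on its underside at y = 34 mm from the origin, towards the boss. Axes as the bracket's.
- bracket_bore (a point): Centre of the boss's bore, on the underside (y = 66 mm).
- bracket_eye (a point): Centre of the small eye's hole, on the underside (y = -80 mm).
- rack: Grey plastic drying rack, fixed: base plate 90 (x) by 165 mm (y), 6 mm thick, two upright rails along x (80 mm long, 6 mm thick, centred at y = -75 and 75 mm), tops 50 mm above the bench. Origin: centre of the underside; x points away from the robot. Slide the blade in along +x between the rails, above the base plate and below the bracket. The boss lies on the +y side.
- jig: Dark steel assembly jig, fixed to the bench: base plate 80 mm (x) by 180 mm (y), 8 mm thick, with a thick post at y = +66 mm and a thin pin at y = -80 mm. Origin: centre of the underside.
- jig_post_tip (a point): Tip of the jig's thick post (14 mm diameter), 45 mm above the bench.
- jig_pin_tip (a point): Tip of the jig's thin pin (8 mm diameter), 35 mm above the bench.
- mortar: Bystander: white porcelain mortar bowl, 78 mm diameter, 42 mm high, loose; leave it alone. Origin: underside centre.
- crucible_1: Bystander: small white porcelain crucible, 45 mm diameter, 35 mm high, loose; leave it alone. Origin: underside centre.
- stopper_1: Bystander: red-brown rubber stopper, 33 mm diameter, 27 mm high, loose; leave it alone. Origin: underside centre.
Mind the look-alikes: they are no part of the job. What is shaped like the rack but turquoise is not meant.

How it is judged:
On the way, in this order (a step that is already met when the one before it is completed fails the run):
1. The spatula's blade is under the bracket's balance point while the rails still carry the bracket (x of blade_mid in the frame of bracket_balance between -0.02 and 0.02 m and y of blade_mid in the frame of bracket_balance between -0.02 and 0.02 m and z of blade_mid in the frame of bracket_balance between -0.044 and 0.003 m and contact force between bracket and rack above 0.3 N), for 0.1 s.
2. The bracket is lifted off the rack, level, on the blade (height (world z) of bracket_balance above 0.065 m and angle between bracket's own z axis and vertical below 0.15 rad and contact force between bracket and lifter above 0.5 N and contact force between bracket and rack below 0.1 N), for 0.2 s.
At the end, for the whole second after the job is handed in: Held still on the gripped spatula, touching neither jig nor rack: balance point within 20 mm of the blade centre (x and y), tilt under 0.1 rad, bore and eye within 15 mm horizontally of post and pin, bore underside 12 to 70 mm above the post tip, gripper off the bracket (horizontal distance between bracket_bore and jig_post_tip below 0.015 m and horizontal distance between bracket_eye and jig_pin_tip below 0.015 m and z of bracket_bore in the frame of jig_post_tip between 0.012 and 0.07 m and angle between bracket's own z axis and vertical below 0.1 rad and x of blade_mid in the frame of bracket_balance between -0.02 and 0.02 m and y of blade_mid in the frame of bracket_balance between -0.02 and 0.02 m and contact force between bracket and lifter above 0.5 N and contact force between each of bracket, lifter and jig below 0.1 N and contact force between each of bracket, lifter and rack below 0.1 N and contact force between the fingers and lifter above 2 N and distance between the grasp point and lifter_grip below 0.035 m and contact force between each of the arm, the fingers and bracket below 0.1 N and linear speed of bracket below 0.02 m/s); the arm keeps its last pose, push and grip.
It fails at once if the gripper or arm touches the bracket (contact force between any of the fingers, the arm and bracket above 1 N).
It fails at once if the bracket is tipped (more than 0.3 rad) or dropped off (angle between bracket's own z axis and vertical above 0.3 rad or height (world z) of bracket below 0.035 m).
It fails at once if a bystander is moved by more than 20 mm (distance of any of mortar, crucible_1, stopper_1 from where it was at the start of the episode above 0.02 m).
It also fails if it takes over 54 s, if anything falls off the work surface, if the arm or the gripper's body presses on something with over 40 N, if the wrist force passes 120 N, or if a joint passes its speed limit or range.

## Working session

There is one attempt and no reset: what is moved stays moved. The work goes in short steps, Python scripts to look and compute and a shell command to move; the robot and the scene stay as the last step left them, time stands still between calls to the robot, and variables do not carry over. Pictures are saved under pics/ and viewed, at most 10 in all, crops included, and the job is handed in when it is done.

```bash
mkdir -p pics; cat > h.py <<'E'
import numpy as np, cv2
from station import bot
def ray(cam,px,z):
    m=bot.camera_model(cam);K,R,t=[np.array(m[k]) for k in("intrinsics","R","t")]
    c=-R.T@t; d=R.T@np.linalg.inv(K)@np.array([px[0],px[1],1.]); return c+d*(z-c[2])/d[2]
def cloud(cam,D):
    m=bot.camera_model(cam);K,R,t=[np.array(m[k]) for k in("intrinsics","R","t")]
    v,u=np.mgrid[:480,:640]; P=np.stack([u,v,np.ones_like(u)],-1)@np.linalg.inv(K).T*D[...,None]
    return (P-t)@R
def proj(cam,X):
    m=bot.camera_model(cam);K,R,t=[np.array(m[k]) for k in("intrinsics","R","t")]
    p=K@(R@np.array(X)+t); return p[:2]/p[2]
E
python3 - <<'E'
from h import *
for c in("top","scene"):
    I,D=bot.read_camera(c); cv2.imwrite(f"pics/{c}0.png",I); np.save(f"{c}0.npy",D)
Z={"lifter_grip":.032,"blade_mid":.004,"lifter":0,"bracket_bore":.05,"bracket_eye":.05,"bracket_balance":.05,"rack":0,"jig_post_tip":.045,"jig_pin_tip":.035,"jig":0}
for n,z in Z.items():
    for r in bot.pinpoint(n,"top")[:3]: print(n,round(r["score"],2),np.round(r["at"]),np.round(ray("top",r["at"],z),3))
o=bot.get_obs();print(o["eef_pos"],o["tool_rot"],o["t"])
E
```

```text
lifter_grip 0.93 [344. 287.] [ 0.448 -0.12   0.032]
blade_mid 0.68 [379. 244.] [ 0.552 -0.204  0.004]
lifter 0.65 [348. 290.] [ 0.441 -0.129  0.   ]
bracket_bore 0.93 [417. 211.] [ 0.623 -0.289  0.05 ]
bracket_eye 0.77 [479. 220.] [ 0.602 -0.433  0.05 ]
bracket_balance 0.94 [426. 216.] [ 0.613 -0.311  0.05 ]
rack 0.82 [266. 287.] [0.448 0.066 0.   ]
rack 0.8 [445. 223.] [ 0.604 -0.366  0.   ]
jig_post_tip 0.77 [258. 213.] [0.621 0.082 0.045]
jig_pin_tip 0.72 [321. 219.] [ 0.608 -0.066  0.035]
jig 0.61 [288. 216.] [0.622 0.016 0.   ]
[ 0.28068072 -0.61388064  0.4047435 ] [2.19323848e-05 9.77105915e-01 2.12753446e-01 2.68760735e-05] 0.6
```

View pics/top0.png

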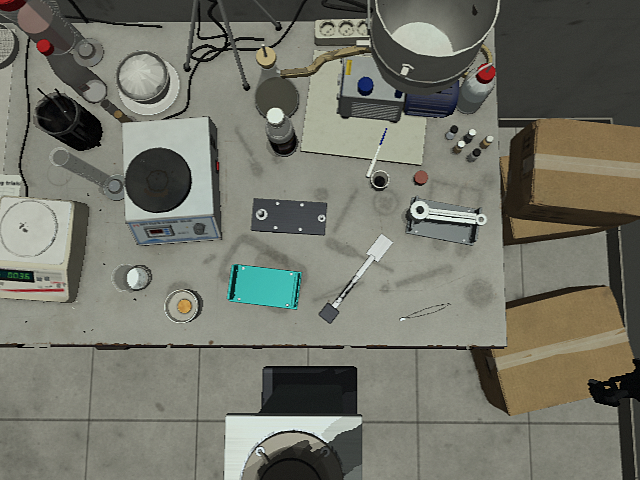

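View pics/scene0.png

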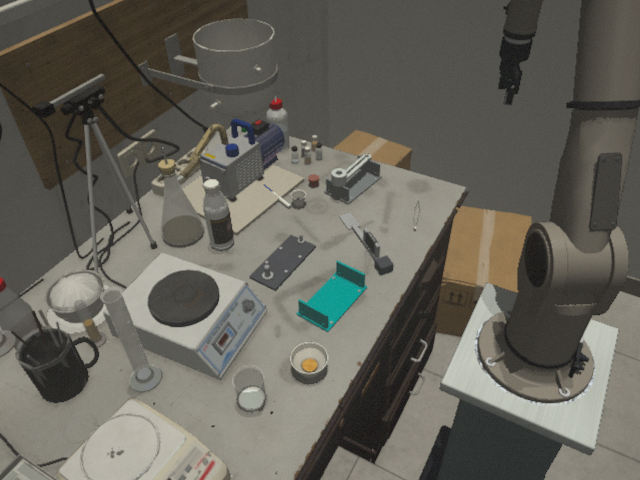

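The top picture shows two rack shapes: turquoise at (266,287) and grey at (445,223). The grey one fits the description because it carries the bracket. The boss is at (420,210), the eye at (481,219), the spatula grip at about (344,287) and the jig at (288,216).

```bash
python3 - <<'E'
from h import *
I=cv2.imread("pics/top0.png"); D=np.load("top0.npy")
C=np.hstack([cv2.resize(I[180:260,390:500],None,fx=3.6,fy=3.6,interpolation=2),cv2.resize(I[225:330,310:400][:80],None,fx=3.6,fy=3.6,interpolation=2)])
S=cv2.imread("pics/scene0.png"); C2=cv2.resize(S[140:290,240:440],None,fx=3.6,fy=2.0,interpolation=2)
C2=C2[:, :C.shape[1]] if C2.shape[1]>=C.shape[1] else cv2.copyMakeBorder(C2,0,0,0,C.shape[1]-C2.shape[1],0)
cv2.imwrite("pics/crop1.png",np.vstack([C,C2])); print(C.shape)
P=cloud("top",D)
bot.read_camera("top")
for n in("bracket","lifter","jig","rack"):
    for r in bot.trace(n,"top")[:2]:
        m=r["mask"]&(D>0); Q=P[m]
        print(n,round(r["score"],2),np.round(r["at"]),m.sum(),"z pct",np.round(np.percentile(Q[:,2],[2,25,50,75,98]),3))
        # fixed-height projection outline
        zz={"bracket":.062,"lifter":.007,"jig":.008,"rack":.03}[n]
        px=np.argwhere(r["mask"])[:,::-1]
        W=np.array([ray("top",p,zz)[:2] for p in px]) if n!="bracket" else Q[Q[:,2]>.045][:,:2]
        if n!="bracket" : pass
        c,(a,b),ang=cv2.minAreaRect((W*1000).astype(np.float32))
        u,s,vt=np.linalg.svd(W-W.mean(0),full_matrices=False)
        print("  rect",np.round(c,1),round(a,1),round(b,1),round(ang,2),"pca",round(np.degrees(np.arctan2(vt[0,1],vt[0,0])),2))
# bystanders height map
for n in("mortar","crucible_1","stopper_1"):
    for r in bot.boxes_of(n,"top")[:2]: print(n,round(r["score"],2),np.round(ray("top",r["at"],.03),3))
for n,z in {"bracket_bore":.05,"bracket_eye":.05,"jig_post_tip":.045,"jig_pin_tip":.035,"lifter_grip":.032,"blade_mid":.004}.items():
  bot.read_camera("scene") if n=="bracket_bore" else 0
  for r in bot.pinpoint(n,"scene")[:2]: print(n,"scene",round(r["score"],2),np.round(r["at"]),np.round(ray("scene",r["at"],z),3))
E
```

```text
(288, 720, 3)
bracket 0.81 [442. 213.] 1035 z pct [0.004 0.056 0.059 0.075 0.086]
  rect [ 608.9 -357.1] 181.1 47.2 78.11 pca 83.84
lifter 0.69 [358. 272.] 1003 z pct [-0.002  0.004  0.009  0.026  0.052]
  rect [ 470.6 -147.1] 36.2 246.4 52.27 pca 142.28
jig 0.82 [288. 215.] 2430 z pct [0.001 0.006 0.007 0.009 0.02 ]
  rect [619.   14.7] 180.4 84.1 85.85 pca -94.23
rack 0.93 [445. 231.] 1722 z pct [0.    0.004 0.006 0.008 0.051]
  rect [ 604.1 -354.6] 168.4 94.1 79.02 pca -96.67
rack 0.67 [263. 285.] 2612 z pct [0.    0.004 0.005 0.007 0.05 ]Traceback (most recent call last):
  File "<stdin>", line 16, in <module>
  File "h.py", line 4, in ray
    m=bot.camera_model(cam);K,R,t=[np.array(m[k]) for k in("intrinsics","R","t")]
ValueError: time passes only in moves, steps and waits
```

View pics/crop1.png

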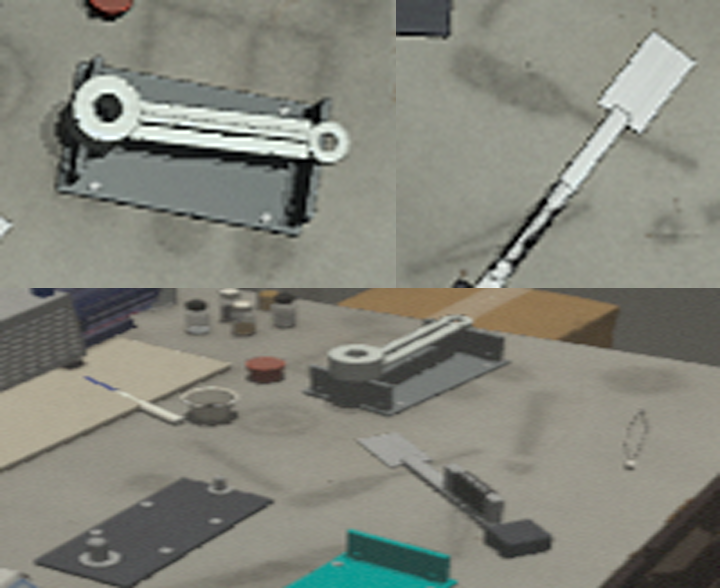

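The crop confirms the grey rack with the bracket: boss at crop (104,107), eye at (328,141). The spatula blade points away to the upper right, with its corners visible at crop (655,33), (695,66), (599,103) and (638,132).

```bash
cat > h.py <<'E'
import numpy as np, cv2
from station import bot
_M={}
def M(cam):
    if cam not in _M: m=bot.camera_model(cam); _M[cam]=[np.array(m[k]) for k in("intrinsics","R","t")]
    return _M[cam]
def ray(cam,px,z):
    K,R,t=M(cam); c=-R.T@t; d=R.T@np.linalg.inv(K)@np.array([px[0],px[1],1.]); return c+d*(z-c[2])/d[2]
def cloud(cam,D):
    K,R,t=M(cam); v,u=np.mgrid[:480,:640]; P=np.stack([u,v,np.ones_like(u)],-1)@np.linalg.inv(K).T*D[...,None]
    return (P-t)@R
def proj(cam,X):
    K,R,t=M(cam); p=K@(R@np.array(X)+t); return p[:2]/p[2]
def yaw():
    a,b=bot.get_obs()["tool_rot"][1:3]; return np.degrees(2*np.arctan2(b,a))
def plan(g,yw):
    """shift in the present tool axes to bring grasp point to g, and tool turn to make tool x point at world yaw yw"""
    o=bot.get_obs(); d=np.array(g)+[0,0,.155]-o["eef_pos"]; y=np.radians(yaw())
    print("t",round(o["t"],2),"grasp",np.round(np.array(o["eef_pos"])-[0,0,.155],4),"yaw",round(yaw(),2),"shift mm",np.round(1e3*np.array([d@[np.cos(y),np.sin(y),0],d@[np.sin(y),-np.cos(y),0],-d[2]]),1),"turn",round((yaw()-yw+180)%360-180,2))
E
python3 - <<'E'
from h import *
a=lambda P,Q:np.round(np.degrees(np.arctan2(*(P-Q)[1::-1])),2)
b,e=ray("top",(418.9,209.7),.084),ray("top",(481.1,219.2),.058)
print("bore,eye",b,e,np.linalg.norm((b-e)[:2]),a(b,e))
c=[ray("top",p,.004) for p in((381.9,234.2),(393.1,243.3),(366.4,253.6),(377.2,261.7))]
bm=np.mean(c,0);print("blade",bm,a(c[0]+c[1],c[2]+c[3]),np.linalg.norm((c[0]+c[1]-c[2]-c[3])/2),np.linalg.norm(c[0]-c[1]))
bot.read_camera("scene")
for n,z in {"bracket_bore":.05,"bracket_eye":.05,"jig_post_tip":.045,"jig_pin_tip":.035,"lifter_grip":.032,"blade_mid":.004}.items():
  for r in bot.pinpoint(n,"scene")[:1]: print(n,"scene",round(r["score"],2),np.round(r["at"]),np.round(ray("scene",r["at"],z),3))
for n in("mortar","crucible_1","stopper_1"):
    for r in bot.boxes_of(n,"scene")[:1]: print(n,round(r["score"],2),np.round(ray("scene",r["at"],.02),3))
plan([.4415,-.1245,.20],-37.7)
E
```

```text
bore,eye [ 0.6207753  -0.28900106  0.084     ] [ 0.60322535 -0.43623782  0.058     ] 0.1482790035943252 83.2
blade [ 0.54194759 -0.20639021  0.004     ] -39.91 0.05965568197339296 0.03467122757141143
bracket_bore scene 0.76 [341. 183.] [ 0.611 -0.286  0.05 ]
bracket_eye scene 0.97 [368. 161.] [ 0.589 -0.419  0.05 ]
jig_post_tip scene 0.85 [268. 264.] [0.62  0.078 0.045]
jig_pin_tip scene 0.83 [303. 231.] [ 0.611 -0.075  0.035]
blade_mid scene 0.64 [349. 220.] [ 0.543 -0.2    0.004]
crucible_1 0.64 [ 0.715 -0.196  0.02 ]
stopper_1 0.54 [ 0.706 -0.292  0.02 ]
t 1.35 grasp [ 0.2807 -0.6139  0.2497] yaw 24.57 shift mm [ 349.8 -378.2   49.7] turn 62.27
```

```bash
python3 -m pendant '[[0.0854,0.012,-0.013,0,0],[0.0854,0.025,-0.027,0,0],[0.0854,0.025,-0.027,0,0],[0.0854,0.025,-0.027,0,0],[0.0854,0.025,-0.027,0,0],[0.0854,0.025,-0.027,0,0],[0.0854,0.025,-0.027,0,0],[0.0854,0.025,-0.027,0,0],[0.0854,0.025,-0.027,0,0],[0.0854,0.025,-0.027,0,0],[0.0854,0.025,-0.027,0,0],[0.0854,0.025,-0.027,0,0]]' 120
python3 -m pendant '[[0.0854,0.025,-0.027,0,0],[0.0854,0.025,-0.027,0,0],[0.0854,0.013,-0.014,0,0],[0.0854,0,0,0,7],[0.0854,0,0,0,7],[0.0854,0,0,0,7],[0.0854,0,0,0,7],[0.0854,0,0,0,7],[0.0854,0,0,0,7],[0.0854,0,0,0,7],[0.0854,0,0,0,7],[0.0854,0,0,0,6.3]]'
python3 -c "
from h import *
plan([.4415,-.1245,.034],-38)"
```

```text
t: 2.35
eef_pos: [0.413, -0.2109, 0.4051]
tool_rot: [0.0, 0.977, 0.213, 0.0]
contact_force: [1.3, -0.3, 0.3]
gripper_width: 0.999
grasp_force: 0.0
t: 3.35
eef_pos: [0.4418, -0.1246, 0.4049]
tool_rot: [0.0, 0.945, -0.326, 0.0]
contact_force: [0.1, -0.3, -0.1]
gripper_width: 0.999
grasp_force: 0.0
t 3.35 grasp [ 0.4418 -0.1246  0.2499] yaw -38.09 shift mm [-3.000e-01  1.000e-01  2.159e+02] turn -0.09
```

```bash
python3 -m pendant '[[0.0854,0,0,0.020,0],[0.0854,0,0,0.035,0],[0.0854,0,0,0.035,0],[0.0854,0,0,0.035,0],[0.0854,0,0,0.035,0],[0.0854,0,0,0.025,0],[0.0854,0,0,0.015,0],[0.0854,0,0,0.010,0],[0.0854,0,0,0.006,0],[0.0854,0,0,0,0]]' 120
python3 -m pendant '[[0.05,0,0,0,0],[0.03,0,0,0,0],[0.02,0,0,0,0],[0.01,0,0,0,0],[0.0,0,0,0,0],[0,0,0,0,0],[0,0,0,0,0],[0,0,0,0,0],[0,0,0,0,0],[0,0,0,0,0]]' 120
```

```text
t: 4.18
eef_pos: [0.4419, -0.1246, 0.1882]
tool_rot: [0.0, 0.946, -0.323, -0.0]
contact_force: [-0.6, -0.5, 0.3]
gripper_width: 1.0
grasp_force: 0.0
t: 5.02
eef_pos: [0.4419, -0.1247, 0.1892]
tool_rot: [0.0, 0.946, -0.324, 0.0]
contact_force: [-1.5, 0.8, 8.0]
gripper_width: 0.123
grasp_force: 117.0
```

```bash
python3 -m pendant '[[0,0,0,-0.006,0],[0,0,0,-0.012,0],[0,0,0,-0.018,0],[0,0,0,-0.018,0],[0,0,0,-0.010,-2],[0,0,0,0,-5],[0,0,0,0,-6],[0,0,0,0,-6],[0,0,0,0,-6],[0,0,0,0,-4],[0,0,0,0,-1.3],[0,0,0,0,0]]' 120
python3 - <<'E'
from h import *
I,D=bot.read_camera("top"); cv2.imwrite("pics/top1.png",cv2.resize(I[160:340,290:510],None,fx=3.6,fy=3.3))
np.save("top1.npy",D)
for n in("blade_mid","lifter_grip"):
    for r in bot.pinpoint(n,"top")[:1]: print(n,round(r["score"],2),np.round(r["at"]),ray("top",r["at"],.068))
r=bot.trace("lifter","top")[0]; P=cloud("top",D)[r["mask"]&(D>0)]
np.save("l1.npy",P)
o=bot.get_obs();y=np.radians(yaw());g=np.array(o["eef_pos"])
Q=(P-g)[:,:2]; u=Q@[np.cos(y),np.sin(y)]; v=Q@[-np.sin(y),np.cos(y)]
for a in(60,80,100,110,120,130,140,150,160,170):
    k=abs(u-a/1e3)<.006
    if k.any(): print(a,k.sum(),"v",np.round(np.percentile(v[k],[5,50,95])*1e3),"z",np.round(np.median(P[k,2])*1e3,1))
print("max u",np.percentile(u,99))
plan([.375,-.27,.06],-7)
E
```

```text
t: 6.02
eef_pos: [0.4414, -0.1247, 0.2526]
tool_rot: [-0.0, 0.998, -0.065, -0.0]
contact_force: [0.8, 0.3, -4.0]
gripper_width: 0.123
grasp_force: 117.1
blade_mid 0.74 [351. 234.] [ 0.56819793 -0.13549646  0.068     ]
lifter_grip 0.2 [418. 177.] [ 0.70102785 -0.29176286  0.068     ]
80 10 v [-4. -1.  3.] z 73.1
100 66 v [-15.  -0.  14.] z 68.5
110 79 v [-17.  -1.  15.] z 66.7
120 78 v [-16.   0.  14.] z 66.7
130 74 v [-15.   0.  15.] z 66.9
140 74 v [-15.  -0.  15.] z 67.1
150 72 v [-15.  -0.  14.] z 66.7
160 21 v [-14.   0.  12.] z 66.1
max u 0.15687825626702184
t 6.22 grasp [ 0.4417 -0.1246  0.0977] yaw -7.51 shift mm [-47.1 152.9  37.7] turn -0.51
```

View pics/top1.png

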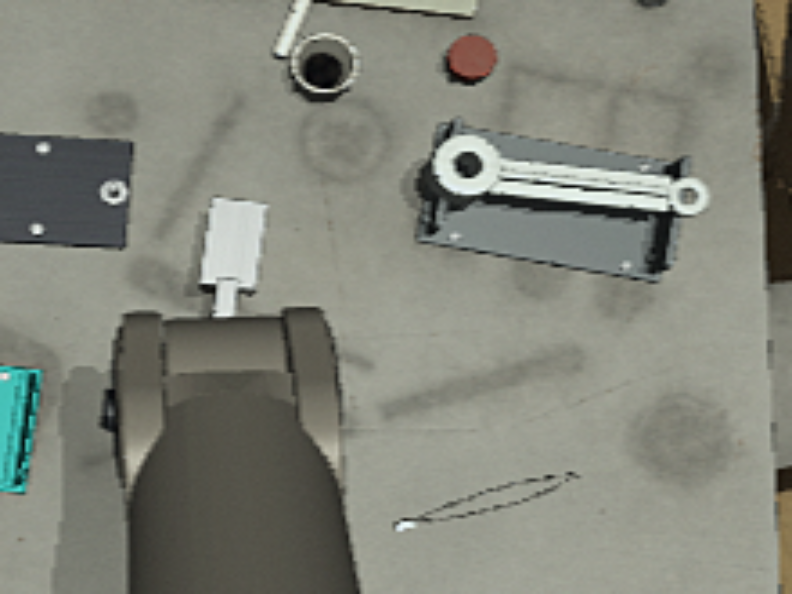

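The crop shows the spatula held level and pointing ahead, with the blade at crop (235,245). The bracket is undisturbed, boss at (467,163) and eye at (690,196). Next I refine the bracket, rack and jig poses from depth.

```bash
python3 - <<'E'
from h import *
for f in("top0","top1"):
    D=np.load(f+".npy");P=cloud("top",D); x,y,z=P[...,0],P[...,1],P[...,2]
    reg=(D>0)&(x>.53)&(x<.68)&(y>-.47)&(y<-.25)
    B=P[reg&(z>.078)&(z<.095)]; E=P[reg&(z>.052)&(z<.064)&(y<-.42)&(x<.63)]
    fit=lambda Q:np.array(cv2.minEnclosingCircle((Q[:,:2]*1e3).astype(np.float32))[0])
    b,e=fit(B),fit(E); w=b-e
    W=P[reg&(z>.052)&(z<.072)&(y>-.41)&(y<-.33)]; k=np.polyfit(W[:,1],W[:,0],1)
    print(f,"boss",b,np.median(B[:,2]),len(B),"eye",e,len(E),"len",np.hypot(*w),"yaw",np.degrees(np.arctan2(w[1],w[0]))-90,"web yaw",-np.degrees(np.arctan(k[0])),"bal",b-32*w/np.hypot(*w))
    p=P[reg&(z>.002)&(z<.012)]; c,s,a=cv2.minAreaRect((p[:,:2]*1e3).astype(np.float32));print(" rack",c,s,a)
    R=P[reg&(z>.04)&(z<.051)&(x<.59)]
    j=(D>0)&(x>.54)&(x<.70)&(y>-.1)&(y<.13)
    if f=="top0":
        p=P[j&(z>.004)&(z<.015)]; c,s,a=cv2.minAreaRect((p[:,:2]*1e3).astype(np.float32));print(" jig",c,s,a)
        p=P[j&(z>.028)]; A=p[p[:,1]>.02];C=p[p[:,1]<.02]; print(" post",A.mean(0),len(A)," pin",C.mean(0),len(C))
plan([.375,-.27,.06],-7.5)
E
```

```text
top0 boss [ 620.61956787 -289.39248657] 0.08322765382655999 247 eye [ 591.74682617 -428.95788574] 109 len 142.52065063944045 yaw -11.68824398801371 web yaw -6.947007753426036 bal [ 614.13680393 -320.72894731]
 rack (604.984375, -359.804443359375) (219.1949005126953, 149.79852294921875) 89.94194030761719
 jig (620.032958984375, 13.35797119140625) (224.592529296875, 155.6531524658203) 89.9719467163086
 post [0.62334305 0.07984207 0.04138929] 32  pin [ 0.61454459 -0.06548598  0.03405193] 9
top1 boss [ 620.6831665  -289.72390747] 0.08316150205362131 246 eye [ 602.3649292  -430.66253662] 105 len 142.12408312718216 yaw -7.405399185359258 web yaw -6.8080026006046515 bal [ 616.55871707 -321.45699615]
 rack (605.046630859375, -360.02154541015625) (149.8251190185547, 219.8839569091797) 0.005963008850812912
t 6.22 grasp [ 0.4417 -0.1246  0.0977] yaw -7.51 shift mm [-47.1 152.9  37.7] turn -0.01
```

```bash
python3 -c "
from h import *
plan([.3746,-.289,.063],-7.5)"
```

```text
t 6.22 grasp [ 0.4417 -0.1246  0.0977] yaw -7.51 shift mm [-45.1 171.8  34.7] turn -0.01
```

```bash
python3 -m pendant '[[0,-0.005,0.006,0,0],[0,-0.007,0.016,0,0],[0,-0.008,0.022,0,0],[0,-0.008,0.025,0,0],[0,-0.007,0.025,0,0],[0,-0.005,0.025,0,0],[0,-0.003,0.022,0,0],[0,-0.002,0.018,0,0],[0,0,0.010,0.008,0],[0,0,0.003,0.012,0],[0,0,0,0.010,0],[0,0,0,0.005,0]]' 120
python3 - <<'E'
from h import *
I,D=bot.read_camera("scene"); cv2.imwrite("pics/s2.png",cv2.resize(I[100:260,280:480],None,fx=4,fy=3.7)[:592])
plan([.4886,-.3042,.063],-7.5)
E
```

```text
t: 7.22
eef_pos: [0.3744, -0.2886, 0.216]
tool_rot: [-0.001, 0.998, -0.065, -0.001]
contact_force: [-0.4, 0.2, -4.3]
gripper_width: 0.125
grasp_force: 117.2
t 7.27 grasp [ 0.3744 -0.2882  0.0606] yaw -7.38 shift mm [115.3   1.2  -2.4] turn 0.12
```

View pics/s2.png

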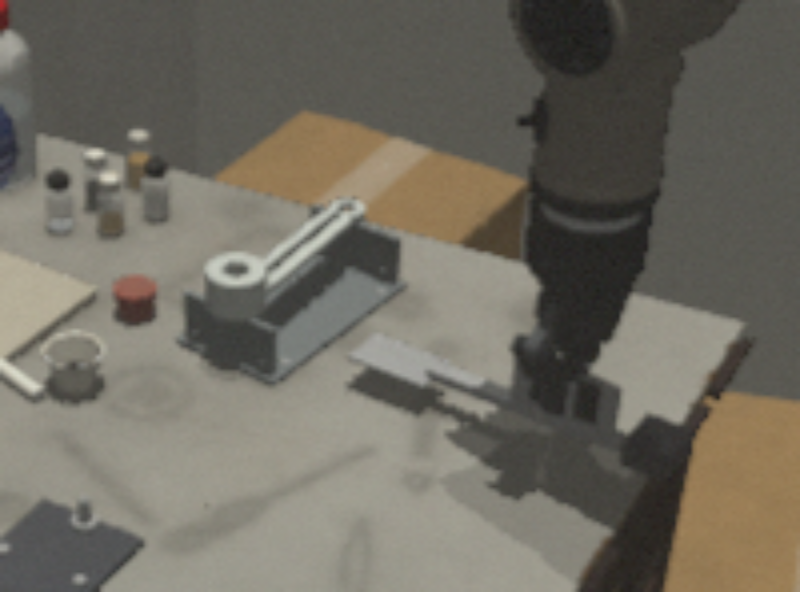

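The picture shows the spatula level in front of the grey rack, blade at crop (400,360), pointing between the rails and under the bracket.

```bash
python3 -m pendant '[[0,0.005,0.001,0,0],[0,0.010,0,0,0],[0,0.014,0,0,0],[0,0.014,0,0,0],[0,0.014,0,0,0],[0,0.014,0,0,0],[0,0.014,0,0,0],[0,0.013,0,0,0],[0,0.010,0,0,0],[0,0.005,0,0,0],[0,0.002,0,0,0],[0,0,0,0,0]]' 120
python3 - <<'E'
from h import *
I,D=bot.read_camera("top"); P=cloud("top",D); x,y,z=P[...,0],P[...,1],P[...,2]
o=bot.get_obs(); yy=np.radians(yaw()); g=np.array(o["eef_pos"])
k=(D>0)&(z>.015)&(z<.045); Q=P[k]-g; u=Q[:,:2]@[np.cos(yy),np.sin(yy)]; v=Q[:,:2]@[-np.sin(yy),np.cos(yy)]
s=(u>.07)&(u<.18)&(abs(v)<.03)
for a in(80,90,100,110,120,130,140,150,160):
    q=s&(abs(u-a/1e3)<.005)
    if q.sum()>3: print(a,q.sum(),np.round(np.percentile(v[q],[5,50,95])*1e3),np.median(P[k][q,2]))
I2,_=bot.read_camera("scene")
cv2.imwrite("pics/s3.png",np.hstack([cv2.resize(I[170:270,390:500],(400,400)),cv2.resize(I2[130:230,310:420],(400,400))]))
plan([.4886,-.3042,.081],-7.5)
E
```

```text
t: 8.27
eef_pos: [0.4892, -0.305, 0.2178]
tool_rot: [-0.0, 0.998, -0.065, 0.0]
contact_force: [0.5, -0.2, -5.0]
gripper_width: 0.121
grasp_force: 117.2
80 24 [-6. -0.  6.] 0.03839201493547929
90 28 [-7. -0.  6.] 0.037917277738030344
100 49 [-16.   0.  15.] 0.03499355253269577
110 63 [-17.  -1.  15.] 0.031925739228631574
120 37 [-16.   0.  11.] 0.03220945144380643
150 29 [-18.  -7.   4.] 0.03226036562369593
160 29 [-17.  -4.  10.] 0.03260066531265267
t 8.37 grasp [ 0.4882 -0.3052  0.0625] yaw -7.45 shift mm [  0.3  -1.1 -18.5] turn 0.05
```

View pics/s3.png

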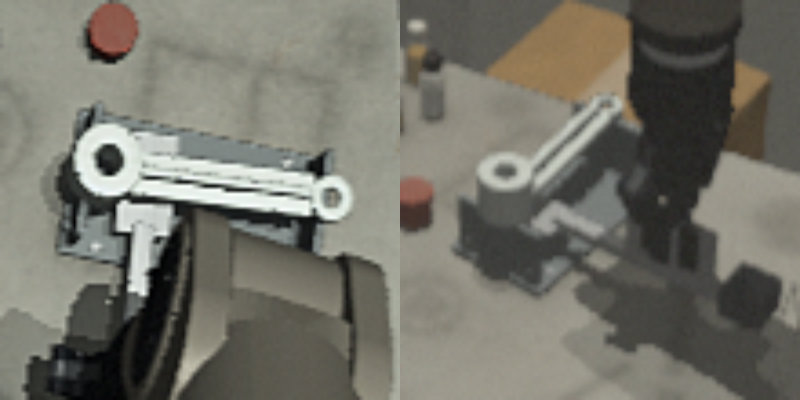

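The blade is under the web beside the boss (left crop (145,180)), and the rails still carry the bracket. The blade centre is within about 2 mm of the balance point. I'll lift gently.

```bash
python3 -m pendant '[[0,0,0,-0.004,0],[0,0,0,-0.005,0],[0,0,0,-0.004,0],[0,0,0,-0.002,0],[0,0,0,-0.002,0],[0,0,0,-0.002,0],[0,0,0,-0.002,0],[0,0,0,-0.003,0],[0,0,0,-0.003,0],[0,0,0,-0.002,0],[0,0,0,-0.001,0],[0,0,0,0,0]]' 120
cat > look.py <<'E'
from h import *
def look(save=None):
    I,D=bot.read_camera("top");P=cloud("top",D); x,y,z=P[...,0],P[...,1],P[...,2]
    o=bot.get_obs(); yy=np.radians(yaw()); g=np.array(o["eef_pos"]); h=g[2]-.155-.031  # blade top
    u=(x-g[0])*np.cos(yy)+(y-g[1])*np.sin(yy); v=-(x-g[0])*np.sin(yy)+(y-g[1])*np.cos(yy)
    r=(D>0)&(u>.095)&(u<.19)&(v>-.16)&(v<.08)
    B=P[r&(z>h+.025)&(z<h+.045)&(v>-.02)]; E=P[r&(z>h+.001)&(z<h+.016)&(v<-.097)]; W=r&(z>h+.003)&(z<h+.013)&(v<-.03)&(v>-.09)
    fit=lambda Q:np.array(cv2.minEnclosingCircle((Q[:,:2]*1e3).astype(np.float32))[0]).round(1)
    k=np.polyfit(y[W],x[W],1)
    print("boss",fit(B),np.median(B[:,2])-.034,len(B),"eye",fit(E),np.median(E[:,2])-.008,len(E),"web yaw",-np.degrees(np.arctan(k[0])))
    bl=r&(abs(v)<.015)&(u<.115)&(u>.101); print("blade z",np.median(z[bl]),"exp",h)
    b,e=fit(B),fit(E); w=b-e; bal=b-32*w/np.hypot(*w); print("bal",bal,"yaw",np.degrees(np.arctan2(w[1],w[0]))-90,"blade_mid",g[:2]*1e3+129*np.array([np.cos(yy),np.sin(yy)]))
    if save: cv2.imwrite(save,I)
    return I
E
python3 - <<'E'
from look import *
look(); plan([.4886,-.3042,.123],-7.5)
E
```

```text
t: 9.37
eef_pos: [0.4889, -0.3052, 0.248]
tool_rot: [0.0, 0.998, -0.065, 0.0]
contact_force: [0.6, 0.1, -6.8]
gripper_width: 0.122
grasp_force: 117.1
boss [ 620.9 -289. ] 0.061777482123418284 259 eye [ 603.6 -430.7] 0.06256551726485085 113 web yaw -8.822702600061186
blade z 0.061388638355089536 exp 0.061785549285039265
bal [ 617.02195018 -320.7641422 ] yaw -6.960731394317719 blade_mid [ 616.78247187 -321.87990005]
t 9.42 grasp [ 0.4889 -0.3052  0.0928] yaw -7.43 shift mm [ -0.4  -1.  -30.2] turn 0.07
```

Level, and off the rails. I'll lift further and hold briefly.

```bash
python3 -m pendant '[[0,0,0,-0.003,0],[0,0,0,-0.005,0],[0,0,0,-0.005,0],[0,0,0,-0.005,0],[0,0,0,-0.003,0],[0,0,0,-0.002,0],[0,0,0,0,0],[0,0,0,0,-0.5],[0,0,0,0,-1],[0,0,0,0,-1],[0,0,0,0,-0.6],[0,0,0,0,0]]' 120
python3 -c "
from h import *
plan([.4926,.057,.113],-4.2)"
```

```text
t: 10.42
eef_pos: [0.4888, -0.3052, 0.2705]
tool_rot: [-0.0, 0.999, -0.037, -0.0]
contact_force: [-0.7, -0.0, -6.0]
gripper_width: 0.122
grasp_force: 117.1
t 10.42 grasp [ 0.4888 -0.3052  0.1155] yaw -4.28 shift mm [ -23.2 -361.5    2.5] turn -0.08
```

```bash
python3 -m pendant '[[0,-0.001,-0.002,0,0],[0,-0.001,-0.004,0,0],[0,-0.001,-0.006,0,0],[0,-0.001,-0.008,0,0],[0,-0.001,-0.010,0,0],[0,-0.001,-0.012,0,0],[0,-0.001,-0.014,0,0],[0,-0.001,-0.015,0,0],[0,-0.001,-0.015,0,0],[0,-0.001,-0.015,0,0],[0,-0.001,-0.015,0,0],[0,-0.001,-0.015,0,0]]' 120
python3 -m pendant '[[0,-0.001,-0.015,0,0],[0,-0.001,-0.015,0,0],[0,-0.001,-0.015,0,0],[0,-0.001,-0.015,0,0],[0,-0.001,-0.015,0,0],[0,-0.001,-0.015,0,0],[0,-0.001,-0.015,0,0],[0,-0.001,-0.015,0,0],[0,-0.001,-0.015,0,0],[0,-0.001,-0.015,0,0],[0,-0.001,-0.015,0,0],[0,0,-0.015,0,0]]' 120
python3 -m pendant '[[0,0,-0.013,0,0],[0,0,-0.011,0,0],[0,0,-0.009,0,0],[0,0,-0.007,0,0],[0,0,-0.005,0,0],[0,0,-0.003,0,0],[0,0,-0.002,0,0],[0,0,-0.001,0,0],[0,0,0,0,0],[0,0,0,0,0],[0,0,0,0,0]]' 120
python3 - <<'E'
from look import *
I=look(); plan([.4926,.057,.113],-4.2)
I2,_=bot.read_camera("scene")
cv2.imwrite("pics/s4.png",np.hstack([cv2.resize(I[170:270,220:340],(400,400)),cv2.resize(I2[180:300,220:360],(400,400))]))
E
```

```text
t: 11.42
eef_pos: [0.4867, -0.1716, 0.2709]
tool_rot: [-0.0, 0.999, -0.037, 0.0]
contact_force: [0.1, -1.1, -7.1]
gripper_width: 0.122
grasp_force: 117.1
t: 12.42
eef_pos: [0.4887, 0.0086, 0.2709]
tool_rot: [-0.0, 0.999, -0.037, 0.0]
contact_force: [-1.7, 0.2, -6.7]
gripper_width: 0.124
grasp_force: 117.1
t: 13.33
eef_pos: [0.4933, 0.057, 0.2706]
tool_rot: [0.0, 0.999, -0.038, -0.0]
contact_force: [-0.6, 0.3, -6.4]
gripper_width: 0.125
grasp_force: 117.1
boss [625.   79.4] 0.08408010807350902 254 eye [614.6 -62.1] 0.08414680624037268 120 web yaw -2.2123428153153686
blade z 0.08372196460788157 exp 0.08467260447932662
bal [622.6543835   47.48608324] yaw -4.20358020474265 blade_mid [621.87690194  47.2465582 ]
t 13.38 grasp [0.4933 0.0571 0.1157] yaw -4.37 shift mm [-0.6  0.1  2.7] turn -0.17
```

View pics/s4.png

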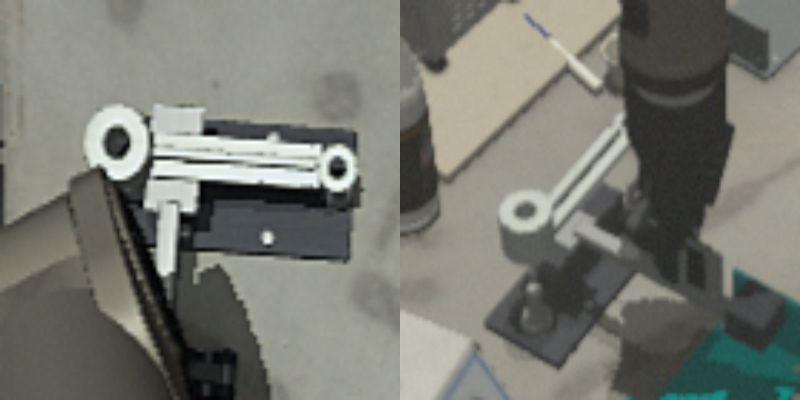

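The bracket is level over the jig, with the boss (left crop (117,140)) over the post and the eye (338,168) over the pin. The measured offset is about 2 mm, with 39 mm of clearance. I'll lower 3 mm, settle and hand in.

```bash
python3 -m pendant '[[0,-0.001,0,0.001,0],[0,0,0,0.001,0],[0,0,0,0.001,0],[0,0,0,0,0],[0,0,0,0,0],[0,0,0,0,0],[0,0,0,0,0],[0,0,0,0,0]]' 120
python3 - <<'E'
from look import *
look(); print(bot.hand_in())
E
```

```text
t: 14.1
eef_pos: [0.4923, 0.0576, 0.2678]
tool_rot: [-0.0, 0.999, -0.038, 0.0]
contact_force: [-0.5, 0.5, -7.7]
gripper_width: 0.123
grasp_force: 117.1
boss [624.1  80. ] 0.08093966507922802 249 eye [614.  -62.1] 0.08140502804274066 119 web yaw -2.0274036627240113
blade z 0.08069216254934436 exp 0.08173839229864888
bal [621.83126887  48.08052539] yaw -4.0655582433304005 blade_mid [620.92656318  47.83169342]
the job is handed in; nothing more can be done
None
```

I handed the job in at about 14 s: by the last camera measurement the bracket was level on the gripped spatula, with the bore and eye within about 4 mm of the jig's post and pin and the bore about 36 mm above the post tip; the hand-in returned no verdict.

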